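# Set the gib screw of the slide that carries the vial

## Robot

A 6-joint arm with a two-finger parallel gripper is mounted at the origin on a cart in front of the work surface, level with it; the furniture and walls round the work are solid. World frame = base frame: x ahead of the robot, y to its left, z up, the work surface at z = 0. Lengths are in m, angles in rad, forces in N, time in s.
With the tool pointing down it reaches from about 0.275 to 0.75 m from the base axis. Payload 10.2 kg.
Tool frame: the origin (TCP) lies midway between the tips of the shut fingers; the grasp point (between the pads) lies 19 mm behind it; y points along the fingers, x is the direction in which the jaws open and shut, and the axes are right-handed (so a half turn about y gives the same grasp; the last joint's range is limited). The gripper opens to 85 mm and grips with 20 to 120 N. Pads are 22 mm wide; open, the fingers measure 114 mm over their backs; the gripper's body (76 mm by 85 mm) begins 54 mm behind the grasp point. The pads swing forward as they close: fully open they stand 13 mm farther back than shut.
Start: joints at [0.89, 0.313, 1.498, -0, 1.331, -0.223], TCP at [0.232, 0.471, 0.231] pointing down, gripper open.
Joint ranges: [-2.94, 2.94], [-0.97, 2.17], [0.19, 2.56], [-1.23, 4.37], [0.02, 3.11], [-2.88, 2.88]. Speed limits (rad/s): [2.39, 2.39, 3.01, 3.14, 3.14, 3.14].

## Interface

Orientations are given as a rotation vector (axis times angle).
In Python, from station import state, cams, ticket gives the robot as it stands. The module is installed in compiled form; this text tells all that it offers.
- The arm moves only by the tool servo_tool, never from a script. Its argument "motion" is a list of rows, each an object of numbers: "ax", "ay", "az": the turn, a rotation vector about the tool's x, y, z each as a share of 0.08 rad, from -1 to 1; "dx", "dy", "dz": the shift along the tool's x, y, z each as a share of 40 mm, from -1 to 1; "gripper": the finger opening in mm, from 0 to 85.4. In form: [{"ax": .., "ay": .., "az": .., "dx": .., "dy": .., "dz": .., "gripper": ..}, ...]. A call has exactly 8 rows; each row shifts and turns the pose as measured when the row begins, along the tool's axes as they then stand; what a row does not reach is not made up. A row lasts 1/12 s, in which the tool goes at most 41.7 mm and 7.16 degrees, less where a joint would pass 70% of its speed; a pose out of reach is approached as far as the arm can. A call with a number of a shift or a turn outside -1 to 1 is refused whole. A call with a gripper value outside its range is refused whole. The fingers move at their own pace and stop on an object; "force" is the grip in N (left out, the last holds). Time passes only in rows, so rows that do not move let the fingers close, or fill a call up. It gives the time, the measured TCP pose, the force and the opening at its end, in the units of the state.
- state(): the state, without advancing time (a new reading comes with each control period).
- cams.grab_frame(name): name is "scene" or "top" or "wrist"; returns a dict with "frame" (384x512x3 uint8, blue, green, red), "fovy" (degrees; the focal length in pixels is half the picture's height over the tangent of half this angle, whatever the lens; pixels are square), "cx", "cy" (the principal point, pixels), "k1" (the pictures are not rectified: a ray, as slopes to the right and down, at radius r is drawn at 1 + k1 r^2 times it, then the intrinsics apply), "R" (3x3) and "t" (3): a world point X has camera coordinates R X + t; the wrist camera has in their place "T_tool_cam" (4x4, takes a point from camera to tool coordinates, whose origin is the TCP and whose axes are the tool frame's). Camera axes: x right, y down, z forward; pixel columns grow to the right and rows downward; lengths in m; the calibration is good to about 2 mm. A picture is of the moment at which its call begins: read the wrist's pose just before it. There is no depth.
- ticket.close_job(): hands the job in, once; it reports no verdict.
The state is a dict: "time_s": time; "q": joint angles; "joint_vel": joint speeds; "tau": joint torques, N m; "ee_pos": TCP position; "orientation": TCP orientation; "wrist_force": force on the tool from outside, world axes, zero at the start; "torque": the same for the moment, N m; "finger_gap": opening from 0.0 (shut) to 1.0 (fully open).
Only numpy, scipy, OpenCV 4.12 (cv2) and the standard library are available. Lean on these libraries where they do the work, as an engineer would, in place of code of your own. Each camera call takes 0.05 s, during which the arm holds its last target. There are 200 camera calls.

## Task

Two identical positioning slides stand on the bench; one carries a sample vial. On the slide with the vial, turn the flat-headed thumbscrew clockwise until it bottoms, then back it off an eighth of a turn and let go. Leave the vial standing in its pocket and do not turn the screw of the empty slide.

Things in the scene. Friction and masses are not known exactly. Their poses are not given: they have to be found in the camera images.
- gib_screw (a joint): Upright thumbscrew of the slide with the vial; rad backed off (counter-clockwise from above) from its hard stop: 0 is bottomed, an eighth turn 0.785. Starts at 0.5 to 1.4; friction 0.06 N m; stays where left, does not rise. Bottomed, its blade lies along the slide's length; eight black index lines on the carriage round it are an eighth of a turn apart, two of them along the slide's length.
- gib_screw_blade (a point): Middle of that screw's flat upright blade, on its axis, 66 mm above the bench; turns with it, z up. Dark steel blade 38 mm long (x axis), 9 mm thick (y axis), 53 to 79 mm above the bench: pinch across its thickness from above. Below it an 18 mm collar (49 to 53 mm up), an 11 mm neck, a 25 mm boss (top 39 mm up), then the carriage (top 34 mm up).
- other_screw_end (a point): End of the blade of the identical screw on the empty slide, 19 mm from that screw's axis, 66 mm above the bench; to be left alone. Both slides are fixed to the bench: aluminium carriage 142 x 52 mm on a dark base 150 x 60 mm, screw near the end towards the robot, 41 mm ring pocket for a vial near the far end, a black handwheel lying level beyond it.
- vial: Sample vial, black screw cap, 30 mm across, 50 mm high, standing loose in the ring pocket (6 mm high) of its slide, 88 mm from the thumbscrew's axis along the slide; its top is 84 mm above the bench. Origin at the centre of its underside, z up.

How it is judged:
By the outcome, as a careful person would: the job done as asked, in the order asked, and still so for the second after the job is handed in, with the robot touching nothing.
It also fails if it takes over 35 s, if anything falls off the work surface, if the arm or the gripper's body presses on something with over 40 N, if the wrist force passes 120 N, or if a joint passes its speed limit or range.

## Working session

There is one attempt and no reset: what is moved stays moved. The work goes in short steps, Python scripts to look and compute and a tool call to move; the robot and the scene stay as the last step left them, time stands still between calls to the robot, and variables do not carry over. Pictures are saved under pics/ and viewed, about 8 in all and at most 12, crops included, and the job is handed in when it is done.

Besides the shell and the picture viewer there is one more tool, called after "Request:" by a JSON object that holds its "name" and its "arguments", one argument or row to a line. servo_tool: Moves the arm, as the interface text tells. Shift numbers are shares of 40 mm and turn numbers shares of 0.08 rad, none past 1 either way. Its arguments: {"type":"object","properties":{"motion":{"type":"array","items":{"type":"object","properties":{"ax":{"type":"number","minimum":-1,"maximum":1},"ay":{"type":"number","minimum":-1,"maximum":1},"az":{"type":"number","minimum":-1,"maximum":1},"dx":{"type":"number","minimum":-1,"maximum":1},"dy":{"type":"number","minimum":-1,"maximum":1},"dz":{"type":"number","minimum":-1,"maximum":1},"gripper":{"type":"number"}}}},"force":{"type":"number"}},"required":["motion"]}

```bash
mkdir -p pics; cat > h.py <<'E'
import numpy as np, cv2
from scipy.spatial.transform import Rotation as Ro
from station import state, cams, ticket
def grab(n):
    s=state(); g=cams.grab_frame(n)
    if n=="wrist":
        T=np.array(g["T_tool_cam"]); Rt=Ro.from_rotvec(s["orientation"]).as_matrix()
        Rwc=Rt@T[:3,:3]; o=Rt@T[:3,3]+np.array(s["ee_pos"])
    else:
        R=np.array(g["R"]); Rwc=R.T; o=-R.T@np.array(g["t"])
    g["Rwc"],g["o"]=Rwc,o
    h=g["frame"].shape[0]; g["f"]=h/2/np.tan(np.radians(g["fovy"])/2)
    f=g["f"]; g["K"]=np.array([[f,0,g["cx"]],[0,f,g["cy"]],[0,0,1]])
    g["D"]=np.array([g["k1"],0,0,0.])
    return g
def toplane(g,uv,z):
    p=cv2.undistortPoints(np.array(uv,float).reshape(-1,1,2),g["K"],g["D"]).reshape(-1,2)
    d=np.c_[p,np.ones(len(p))]@g["Rwc"].T
    return g["o"]+d*((z-g["o"][2])/d[:,2])[:,None]
def proj(g,X):
    R=g["Rwc"].T; c=(np.array(X,float).reshape(-1,3)-g["o"])@R.T
    return cv2.projectPoints(c,np.zeros(3),np.zeros(3),g["K"],g["D"])[0].reshape(-1,2)
E
python3 - <<'E'
from h import *
a=grab("top");b=grab("scene")
cv2.imwrite("pics/top.png",a["frame"]);cv2.imwrite("pics/scene.png",b["frame"])
for g in(a,b):print(g["o"],g["f"],g["k1"],g["Rwc"][:,2])
s=state();print(s)
print(cams.grab_frame("wrist")["T_tool_cam"], Ro.from_rotvec(s["orientation"]).as_matrix())
E
```

```text
[ 0.37460672 -0.0017666   1.07459083] 476.4965001379674 -0.11013969025310247 [ 0.13990548  0.0110525  -0.99010318]
[ 0.19640027 -0.66586484  0.52721183] 411.70932804355107 -0.10175089893083138 [ 0.37451676  0.77099495 -0.51507667]
{'time_s': 0.1, 'q': array([ 8.89561883e-01,  3.13378440e-01,  1.49835576e+00,  4.49261500e-05,
        1.33102377e+00, -2.23430418e-01]), 'joint_vel': array([-2.75619088e-04, -1.25610448e-03, -2.10767482e-03, -6.07693039e-04,
        5.86027307e-04,  8.71690898e-05]), 'tau': array([ 9.09110167e-04, -4.12909698e+01, -2.60141230e+01, -3.20608287e-04,
        3.03443710e-03, -1.69892184e-05]), 'ee_pos': array([0.2319045 , 0.47074629, 0.23080231]), 'orientation': array([-1.39201332, -0.86484468,  0.8666731 ]), 'wrist_force': array([0.26836868, 0.11931748, 0.62399609]), 'torque': array([ 0.0044264 , -0.03147546,  0.02673693]), 'finger_gap': 1.0047654524832939}
[[ 9.99999282e-01 -5.80566647e-04  1.04800841e-03  4.18643887e-04]
 [-1.16846891e-03 -2.79353675e-01  9.60187565e-01 -1.43784630e-01]
 [-2.64687875e-04 -9.60188100e-01 -2.79354153e-01  6.97275801e-02]
 [ 0.00000000e+00  0.00000000e+00  0.00000000e+00  1.00000000e+00]] [[ 4.41988491e-01 -7.67762682e-04 -8.97020392e-01]
 [ 8.97020013e-01 -8.77732265e-04  4.41989056e-01]
 [-1.12668644e-03 -9.99999320e-01  3.00750932e-04]]
```

View pics/top.png

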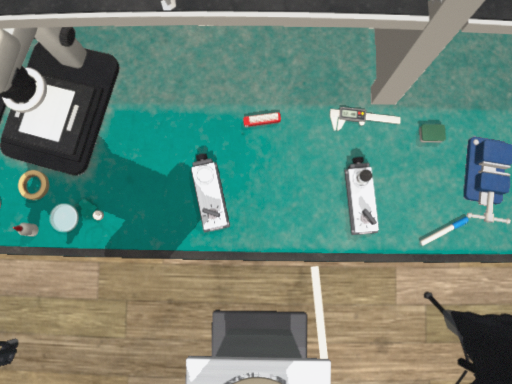

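View pics/scene.png

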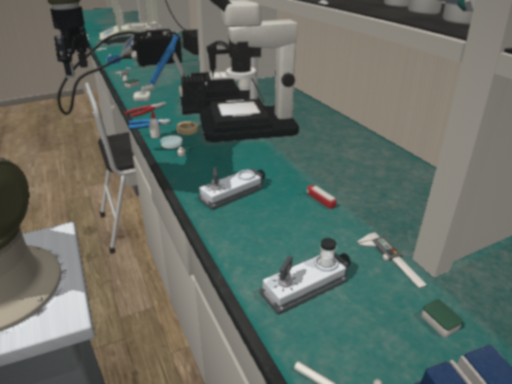

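The vial (black cap) is on the right-hand slide in the top view, around (364,175), with its screw at about (369,216). The empty slide is the one around (210,195).

```bash
python3 - <<'E'
from h import *
a=grab("top");im=a["frame"]
c=im[150:242,335:391];cv2.imwrite("pics/c1.png",cv2.resize(c,None,fx=6,fy=6,interpolation=cv2.INTER_CUBIC))
print(toplane(a,[[365,176]],.084),toplane(a,[[369,216]],.066),toplane(a,[[347,170],[374,166],[378,233],[352,235]],.034))
E
```

```text
[[ 0.54786136 -0.21983719  0.084     ]] [[ 0.46469269 -0.2311555   0.066     ]] [[ 0.56947319 -0.19068848  0.034     ]
 [ 0.57960541 -0.25152879  0.034     ]
 [ 0.43044504 -0.25790106  0.034     ]
 [ 0.42540107 -0.20043181  0.034     ]]
```

View pics/c1.png

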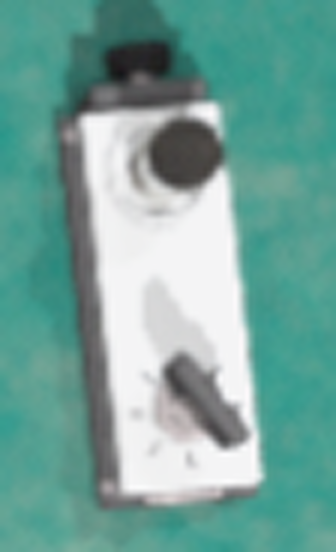

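```bash
cat >> h.py <<'E'
def todo(P,yaw):
    s=state();R=Ro.from_rotvec(s["orientation"]).as_matrix();d=R.T@(np.array(P)-s["ee_pos"])
    x=R[:,0];cur=np.arctan2(x[1],x[0]);dy=(yaw-cur+np.pi/2)%np.pi-np.pi/2
    tilt=R.T@np.array([0,0,-1.])
    print("t",s["time_s"],"pos",np.round(s["ee_pos"],4),"shift units",np.round(d/.04,3),"ay units",round(-dy/.08,3),"yaw",round(np.degrees(cur),2),"tilt",np.round(tilt,4),"q6",round(s["q"][5],3),"F",np.round(s["wrist_force"],2),"T",np.round(s["torque"],3),"gap",round(s["finger_gap"],3))
E
python3 - <<'E'
from h import *
a=grab("top");o=np.array([335,150.])
P=lambda uv,z:toplane(a,o+np.array(uv)/6-.42,z)
print(P([[185,152]],.084),P([[207,401]],.079))
b=P([[178,362],[237,440]],.079);c=P([[85,105],[217,103],[262,482],[118,492]],.034)
print(c,c.mean(0),np.linalg.norm(b[0]-b[1]))
bd=b[0]-b[1];print(np.degrees(np.arctan2(bd[1],bd[0])))
for u in (c[0]-c[3],c[1]-c[2]):print(np.degrees(np.arctan2(u[1],u[0])),np.linalg.norm(u))
ang=np.arctan2(bd[1],bd[0]);m=P([[207,401]],.079)[0]
todo([m[0],m[1],.2],ang+np.pi/2)
E
```

```text
[[ 0.55021109 -0.22075976  0.084     ]] [[ 0.46266173 -0.22835719  0.079     ]]
[[ 0.57615085 -0.19468002  0.034     ]
 [ 0.57777709 -0.24415242  0.034     ]
 [ 0.4372134  -0.25854288  0.034     ]
 [ 0.43293053 -0.20543394  0.034     ]] [ 0.50601797 -0.22570231  0.034     ] 0.034039549241640106
37.09592942548626
4.294084470732801 0.143623481579503
5.845392748557288 0.14129839331905103
t 0.25 pos [0.232  0.4708 0.2311] shift units [-13.131   0.782 -12.899] ay units -13.815 yaw 63.77 tilt [ 6.e-04  1.e+00 -1.e-04] q6 -0.223 F [ 0.86 -0.41  0.18] T [-0.013 -0.01   0.008] gap 0.999
```

Request:
{"name": "servo_tool", "arguments": {
  "motion": [
    {"dx": -0.6, "dz": -0.58, "gripper": 50},
    {"dx": -0.6, "dz": -0.58},
    {"dx": -0.6, "dz": -0.58},
    {"dx": -0.6, "dz": -0.58},
    {"dx": -0.6, "dz": -0.58},
    {"dx": -0.6, "dz": -0.58},
    {"dx": -0.6, "dz": -0.58},
    {"dx": -0.6, "dz": -0.58}
  ],
  "force": 40
}}

```text
schema error: expected keys ax, ay, az, dx, dy, dz, gripper
```

Request:
{"name": "servo_tool", "arguments": {
  "motion": [
    {"dx": -0.6, "dz": -0.58},
    {"dx": -0.6, "dz": -0.58},
    {"dx": -0.6, "dz": -0.58},
    {"dx": -0.6, "dz": -0.58},
    {"dx": -0.6, "dz": -0.58},
    {"dx": -0.6, "dz": -0.58},
    {"dx": -0.6, "dz": -0.58},
    {"dx": -0.6, "dz": -0.58}
  ]
}}

```text
schema error: expected keys ax, ay, az, dx, dy, dz, gripper
```

Request:
{"name": "servo_tool", "arguments": {
  "motion": [
    {"ax": 0, "ay": 0, "az": 0, "dx": -0.6, "dy": 0, "dz": -0.58, "gripper": 50},
    {"ax": 0, "ay": 0, "az": 0, "dx": -0.6, "dy": 0, "dz": -0.58, "gripper": 50},
    {"ax": 0, "ay": 0, "az": 0, "dx": -0.6, "dy": 0, "dz": -0.58, "gripper": 50},
    {"ax": 0, "ay": 0, "az": 0, "dx": -0.6, "dy": 0, "dz": -0.58, "gripper": 50},
    {"ax": 0, "ay": 0, "az": 0, "dx": -0.6, "dy": 0, "dz": -0.58, "gripper": 50},
    {"ax": 0, "ay": 0, "az": 0, "dx": -0.6, "dy": 0, "dz": -0.58, "gripper": 50},
    {"ax": 0, "ay": 0, "az": 0, "dx": -0.6, "dy": 0, "dz": -0.58, "gripper": 50},
    {"ax": 0, "ay": 0, "az": 0, "dx": -0.6, "dy": 0, "dz": -0.58, "gripper": 50}
  ],
  "force": 40
}}

```text
time_s: 0.92
ee_pos: [0.3139, 0.2104, 0.2294]
orientation: [-1.388, -0.873, 0.874]
wrist_force: [0.4, 0.3, 0.6]
finger_gap: 0.583
```

Request:
{"name": "servo_tool", "arguments": {
  "motion": [
    {"ax": 0, "ay": 0, "az": 0, "dx": -0.6, "dy": 0, "dz": -0.58, "gripper": 50},
    {"ax": 0, "ay": 0, "az": 0, "dx": -0.6, "dy": 0, "dz": -0.58, "gripper": 50},
    {"ax": 0, "ay": 0, "az": 0, "dx": -0.6, "dy": 0, "dz": -0.58, "gripper": 50},
    {"ax": 0, "ay": 0, "az": 0, "dx": -0.6, "dy": 0, "dz": -0.58, "gripper": 50},
    {"ax": 0, "ay": 0, "az": 0, "dx": -0.6, "dy": 0, "dz": -0.58, "gripper": 50},
    {"ax": 0, "ay": 0, "az": 0, "dx": -0.6, "dy": 0, "dz": -0.58, "gripper": 50},
    {"ax": 0, "ay": 0, "az": 0, "dx": -0.6, "dy": 0, "dz": -0.58, "gripper": 50},
    {"ax": 0, "ay": 0, "az": 0, "dx": -0.6, "dy": 0, "dz": -0.58, "gripper": 50}
  ]
}}

```text
time_s: 1.58
ee_pos: [0.3987, -0.0565, 0.2306]
orientation: [-1.391, -0.876, 0.871]
wrist_force: [0.5, 0.8, 0.8]
finger_gap: 0.582
```

Request:
{"name": "servo_tool", "arguments": {
  "motion": [
    {"ax": 0, "ay": 1, "az": 0, "dx": 0, "dy": 0, "dz": 0, "gripper": 50},
    {"ax": 0, "ay": 1, "az": 0, "dx": 0, "dy": 0, "dz": 0, "gripper": 50},
    {"ax": 0, "ay": 1, "az": 0, "dx": 0, "dy": 0, "dz": 0, "gripper": 50},
    {"ax": 0, "ay": 1, "az": 0, "dx": 0, "dy": 0, "dz": 0, "gripper": 50},
    {"ax": 0, "ay": 1, "az": 0, "dx": 0, "dy": 0, "dz": 0, "gripper": 50},
    {"ax": 0, "ay": 1, "az": 0, "dx": 0, "dy": 0, "dz": 0, "gripper": 50},
    {"ax": 0, "ay": 1, "az": 0, "dx": 0, "dy": 0, "dz": 0, "gripper": 50},
    {"ax": 0, "ay": 1, "az": 0, "dx": 0, "dy": 0, "dz": 0, "gripper": 50}
  ]
}}

```text
time_s: 2.25
ee_pos: [0.3998, -0.0639, 0.2298]
orientation: [-1.544, -0.35, 0.348]
wrist_force: [-0.4, 0.2, 0.2]
finger_gap: 0.586
```

```bash
python3 -c "
from h import *
todo([.4627,-.2284,.2],np.radians(-52.9))"
```

```text
t 2.25 pos [ 0.3998 -0.0639  0.2298] shift units [-0.351  0.752 -4.388] ay units 17.104 yaw 25.5 tilt [-0.0013  1.      0.0017] q6 -0.895 F [-0.41  0.18  0.21] T [ 0.023  0.07  -0.06 ] gap 0.586
```

Request:
{"name": "servo_tool", "arguments": {
  "motion": [
    {"ax": 0, "ay": 0, "az": 0, "dx": -0.04, "dy": 0.08, "dz": -0.55, "gripper": 50},
    {"ax": 0, "ay": 0, "az": 0, "dx": -0.04, "dy": 0.08, "dz": -0.55, "gripper": 50},
    {"ax": 0, "ay": 0, "az": 0, "dx": -0.04, "dy": 0.08, "dz": -0.55, "gripper": 50},
    {"ax": 0, "ay": 0, "az": 0, "dx": -0.04, "dy": 0.08, "dz": -0.55, "gripper": 50},
    {"ax": 0, "ay": 0, "az": 0, "dx": -0.04, "dy": 0.08, "dz": -0.55, "gripper": 50},
    {"ax": 0, "ay": 0, "az": 0, "dx": -0.04, "dy": 0.08, "dz": -0.55, "gripper": 50},
    {"ax": 0, "ay": 0, "az": 0, "dx": -0.04, "dy": 0.08, "dz": -0.55, "gripper": 50},
    {"ax": 0, "ay": 0, "az": 0, "dx": -0.04, "dy": 0.08, "dz": -0.55, "gripper": 50}
  ]
}}

```text
time_s: 2.92
ee_pos: [0.4651, -0.2326, 0.2041]
orientation: [-1.544, -0.351, 0.346]
wrist_force: [0.6, 0.3, 0.6]
finger_gap: 0.586
```

Request:
{"name": "servo_tool", "arguments": {
  "motion": [
    {"ax": 0, "ay": 1, "az": 0, "dx": 0, "dy": 0, "dz": 0, "gripper": 50},
    {"ax": 0, "ay": 1, "az": 0, "dx": 0, "dy": 0, "dz": 0, "gripper": 50},
    {"ax": 0, "ay": 1, "az": 0, "dx": 0, "dy": 0, "dz": 0, "gripper": 50},
    {"ax": 0, "ay": 1, "az": 0, "dx": 0, "dy": 0, "dz": 0, "gripper": 50},
    {"ax": 0, "ay": 1, "az": 0, "dx": 0, "dy": 0, "dz": 0, "gripper": 50},
    {"ax": 0, "ay": 1, "az": 0, "dx": 0, "dy": 0, "dz": 0, "gripper": 50},
    {"ax": 0, "ay": 1, "az": 0, "dx": 0, "dy": 0, "dz": 0, "gripper": 50},
    {"ax": 0, "ay": 1, "az": 0, "dx": 0, "dy": 0, "dz": 0, "gripper": 50}
  ]
}}

```text
time_s: 3.58
ee_pos: [0.4652, -0.2371, 0.201]
orientation: [-1.562, 0.179, -0.179]
wrist_force: [-0.9, -0.5, 0.1]
finger_gap: 0.583
```

Request:
{"name": "servo_tool", "arguments": {
  "motion": [
    {"ax": 0, "ay": 1, "az": 0, "dx": 0, "dy": 0, "dz": 0, "gripper": 50},
    {"ax": 0, "ay": 1, "az": 0, "dx": 0, "dy": 0, "dz": 0, "gripper": 50},
    {"ax": 0, "ay": 1, "az": 0, "dx": 0, "dy": 0, "dz": 0, "gripper": 50},
    {"ax": 0, "ay": 1, "az": 0, "dx": 0, "dy": 0, "dz": 0, "gripper": 50},
    {"ax": 0, "ay": 1, "az": 0, "dx": 0, "dy": 0, "dz": 0, "gripper": 50},
    {"ax": 0, "ay": 1, "az": 0, "dx": 0, "dy": 0, "dz": 0, "gripper": 50},
    {"ax": 0, "ay": 1, "az": 0, "dx": 0, "dy": 0, "dz": 0, "gripper": 50},
    {"ax": 0, "ay": 1, "az": 0, "dx": 0, "dy": 0, "dz": 0, "gripper": 50}
  ]
}}

```text
time_s: 4.25
ee_pos: [0.4648, -0.2368, 0.2001]
orientation: [-1.452, 0.706, -0.701]
wrist_force: [0.0, -0.1, 1.0]
finger_gap: 0.587
```

```bash
python3 -c "
from h import *
todo([.4627,-.2284,.2],np.radians(-52.9))
g=grab('wrist');cv2.imwrite('pics/w1.png',g['frame'])
print(proj(g,[[.4627,-.2284,.079],[.5502,-.2208,.084]]))"
```

```text
t 4.25 pos [ 0.4648 -0.2368  0.2001] shift units [-0.197  0.003  0.088] ay units 0.27 yaw -51.66 tilt [ 3.3e-03  1.0e+00 -4.0e-04] q6 0.205 F [ 0.04 -0.09  0.95] T [ 0.022 -0.016  0.039] gap 0.587
[[240.92950308 183.70477543]
 [301.86960972  94.41265742]]
```

View pics/w1.png

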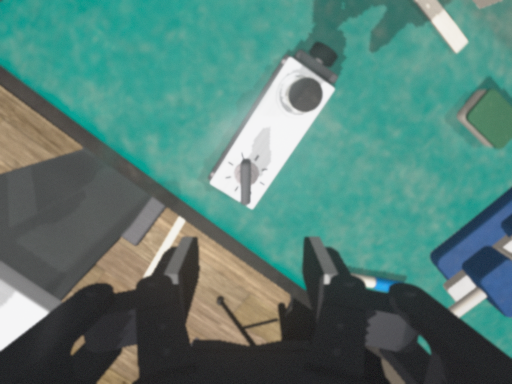

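```bash
cat > m.py <<'E'
from h import *
import sys
def meas(name,ctr,thr=90):
    g=grab("wrist");im=g["frame"];u,v=proj(g,[[*ctr,.079]])[0].astype(int)
    u0,v0=u-45,v-45;c=im[v0:v0+90,u0:u0+90];cv2.imwrite(name,cv2.resize(c,None,fx=6,fy=6,interpolation=cv2.INTER_CUBIC))
    m=(c.max(2)<thr).astype(np.uint8);m=cv2.morphologyEx(m,cv2.MORPH_OPEN,np.ones((3,3),np.uint8))
    n,l,st,ce=cv2.connectedComponentsWithStats(m)
    k=[i for i in range(1,n) if st[i,4]>60];k=min(k,key=lambda i:np.hypot(*(ce[i]-45)))
    cn=max(cv2.findContours((l==k).astype(np.uint8),0,1)[0],key=len);r=cv2.minAreaRect(cn);b=cv2.boxPoints(r)
    print("origin",u0,v0,"rect",np.round(r[0],1),np.round(r[1],1),round(r[2],1),"area",st[k,4])
    e=sorted([(np.linalg.norm(b[i]-b[(i+1)%4]),(b[i]+b[(i+1)%4])/2) for i in range(4)],key=lambda q:q[0])[:2]
    P=toplane(g,np.array([e[0][1],e[1][1]])+[u0,v0],.079);d=P[0]-P[1]
    print("centre",P.mean(0),"len",np.linalg.norm(d),"ang",np.degrees(np.arctan2(d[1],d[0]))%180)
    return g,u0,v0
E
python3 - <<'E'
from m import *
for t in (70,90,110): g,u0,v0=meas("pics/w1c.png",[.4627,-.2284],t)
E
```

```text
Traceback (most recent call last):
  File "m.py", line 8, in meas
    k=[i for i in range(1,n) if st[i,4]>60];k=min(k,key=lambda i:np.hypot(*(ce[i]-45)))
                                              ~~~^^^^^^^^^^^^^^^^^^^^^^^^^^^^^^^^^^^^^^
ValueError: min() iterable argument is empty
```

View pics/w1c.png

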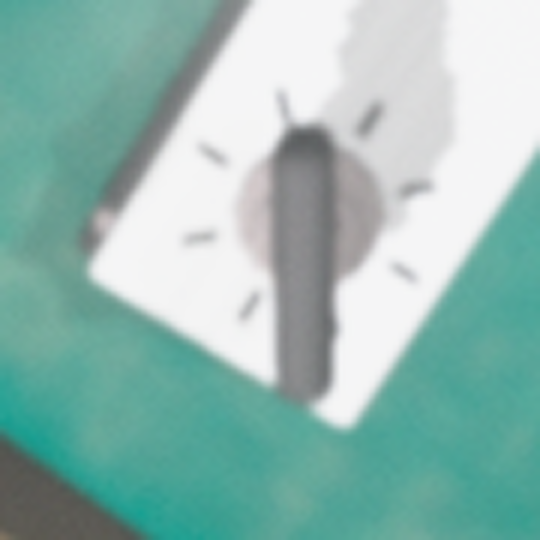

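```bash
python3 - <<'E'
from m import *
g=grab("wrist");f=lambda p,z:toplane(g,np.array(p)/6-.42+[195,138],z)
A=lambda P:np.degrees(np.arctan2(*(P[0]-P[1])[1::-1]))
L=f([[370,120],[250,305]],.034);print("lineaxis",L.mean(0),A(L),np.linalg.norm(L[0]-L[1]))
for p in ([[212,154],[405,272]],[[200,237],[416,187]]):
    Q=f(p,.034);print(Q.mean(0),A(Q))
B=f([[303.5,150],[303.5,402]],.079);print("blade",B.mean(0),A(B),np.linalg.norm(B[0]-B[1]))
# edge directions
E=f([[90,268],[245,8]],.034);print("edge",A(E[::-1]))
E=f([[345,430],[538,150]],.034);print("edge",A(E[::-1]))
im=g["frame"];hsv=cv2.cvtColor(im,cv2.COLOR_BGR2HSV)
m=((hsv[...,1]<40)&(hsv[...,2]>200)).astype(np.uint8);m[230:]=0
n,l,st,ce=cv2.connectedComponentsWithStats(m);k=1+np.argmax(st[1:,4]);pts=np.argwhere(l==k)[:,::-1].astype(float)
P=toplane(g,pts,.034)[:,:2].astype(np.float32);print(cv2.minAreaRect(P))
c=P.mean(0);todo([.463,-.2305,.06],np.radians(-52.9))
E
```

```text
lineaxis [ 0.46423433 -0.23179017  0.034     ] 6.000271782709478 0.03704979081793977
[ 0.46428048 -0.23177524  0.034     ] 96.46009174925386
[ 0.46428712 -0.23140893  0.034     ] 141.86842976430984
blade [ 0.46474609 -0.23137066  0.079     ] 38.246968565470034 0.03704065649081796
edge 7.007923975664962
edge 5.461915151637485
((0.506008505821228, -0.2272166907787323), (0.1417219340801239, 0.052744340151548386), 5.832079887390137)
t 4.4 pos [ 0.4648 -0.2368  0.2001] shift units [-0.14   3.504  0.06 ] ay units 0.349 yaw -51.3 tilt [ 3.2e-03  1.0e+00 -4.0e-04] q6 0.199 F [ 0.19  0.39 -0.57] T [-0.078  0.046  0.014] gap 0.586
```

Request:
{"name": "servo_tool", "arguments": {
  "motion": [
    {"ax": 0, "ay": 0.1, "az": 0, "dx": -0.04, "dy": 0.4, "dz": 0.03, "gripper": 40},
    {"ax": 0, "ay": 0, "az": 0, "dx": -0.04, "dy": 0.4, "dz": 0.03, "gripper": 40},
    {"ax": 0, "ay": 0, "az": 0, "dx": -0.03, "dy": 0.4, "dz": 0.02, "gripper": 40},
    {"ax": 0, "ay": 0, "az": 0, "dx": 0, "dy": 0.4, "dz": 0, "gripper": 40},
    {"ax": 0, "ay": 0, "az": 0, "dx": 0, "dy": 0.4, "dz": 0, "gripper": 40},
    {"ax": 0, "ay": 0, "az": 0, "dx": 0, "dy": 0.4, "dz": 0, "gripper": 40},
    {"ax": 0, "ay": 0, "az": 0, "dx": 0, "dy": 0.2, "dz": 0, "gripper": 40},
    {"ax": 0, "ay": 0, "az": 0, "dx": 0, "dy": 0, "dz": 0, "gripper": 40}
  ]
}}

```text
time_s: 5.07
ee_pos: [0.4651, -0.2314, 0.0928]
orientation: [-1.458, 0.687, -0.688]
wrist_force: [0.3, -0.2, 0.6]
finger_gap: 0.47
```

```bash
python3 -c "
from m import *
todo([.4645,-.2315,.058],np.radians(-51.8))
g=grab('wrist');cv2.imwrite('pics/w2.png',g['frame'])
print(proj(g,[[.4645,-.2315,.079]]))"
```

```text
t 5.0667 pos [ 0.4651 -0.2314  0.0928] shift units [-0.008  0.871 -0.015] ay units 0.294 yaw -50.45 tilt [-2.0e-04  1.0e+00 -1.1e-03] q6 0.192 F [ 0.3  -0.16  0.64] T [-0.021  0.01  -0.001] gap 0.47
[[248.3056087  241.16304833]]
```

View pics/w2.png

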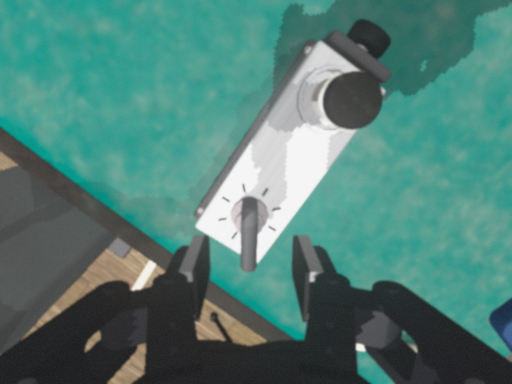

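The blade spans about (249,200) to (248,270), which puts it midway between the fingers and matches the projection. I'll descend and pinch next.

Request:
{"name": "servo_tool", "arguments": {
  "motion": [
    {"ax": 0, "ay": 0.2, "az": 0, "dx": 0, "dy": 0.2, "dz": 0, "gripper": 40},
    {"ax": 0, "ay": 0.1, "az": 0, "dx": 0, "dy": 0.2, "dz": 0, "gripper": 40},
    {"ax": 0, "ay": 0, "az": 0, "dx": 0, "dy": 0.2, "dz": 0, "gripper": 30},
    {"ax": 0, "ay": 0, "az": 0, "dx": 0, "dy": 0.2, "dz": 0, "gripper": 30},
    {"ax": 0, "ay": 0, "az": 0, "dx": 0, "dy": 0.1, "dz": 0, "gripper": 20},
    {"ax": 0, "ay": 0, "az": 0, "dx": 0, "dy": 0, "dz": 0, "gripper": 20},
    {"ax": 0, "ay": 0, "az": 0, "dx": 0, "dy": 0, "dz": 0, "gripper": 20},
    {"ax": 0, "ay": 0, "az": 0, "dx": 0, "dy": 0, "dz": 0, "gripper": 20}
  ]
}}

```text
time_s: 5.78
ee_pos: [0.4667, -0.2326, 0.0565]
orientation: [-1.453, 0.702, -0.711]
wrist_force: [-0.3, 0.1, 0.7]
finger_gap: 0.236
```

```bash
python3 -c "
from m import *
todo([.4645,-.2315,.058],np.radians(-51.8))"
```

```text
t 5.7833 pos [ 0.4667 -0.2326  0.0565] shift units [-0.057 -0.038 -0.026] ay units -0.013 yaw -51.86 tilt [-0.0055  1.     -0.0023] q6 0.217 F [-0.26  0.11  0.71] T [ 0.054 -0.008  0.041] gap 0.236
```

Request:
{"name": "servo_tool", "arguments": {
  "motion": [
    {"ax": 0, "ay": 0, "az": 0, "dx": -0.06, "dy": -0.03, "dz": -0.03, "gripper": 20},
    {"ax": 0, "ay": 0, "az": 0, "dx": 0, "dy": 0, "dz": 0, "gripper": 16},
    {"ax": 0, "ay": 0, "az": 0, "dx": 0, "dy": 0, "dz": 0, "gripper": 10},
    {"ax": 0, "ay": 0, "az": 0, "dx": 0, "dy": 0, "dz": 0, "gripper": 4},
    {"ax": 0, "ay": 0, "az": 0, "dx": 0, "dy": 0, "dz": 0, "gripper": 4},
    {"ax": 0, "ay": 0, "az": 0, "dx": 0, "dy": 0, "dz": 0, "gripper": 4},
    {"ax": 0, "ay": 0, "az": 0, "dx": 0, "dy": 0, "dz": 0, "gripper": 4},
    {"ax": 0, "ay": 0, "az": 0, "dx": 0, "dy": 0, "dz": 0, "gripper": 4}
  ],
  "force": 40
}}

```text
time_s: 6.45
ee_pos: [0.464, -0.2311, 0.0586]
orientation: [-1.453, 0.701, -0.711]
wrist_force: [-1.2, 0.4, 1.0]
finger_gap: 0.097
```

```bash
python3 -c "
from m import *
todo([.4645,-.2315,.058],np.radians(-51.8))"
```

```text
t 6.45 pos [ 0.464  -0.2311  0.0586] shift units [0.015 0.015 0.003] ay units -0.006 yaw -51.83 tilt [-0.0056  1.     -0.0024] q6 0.215 F [-1.15  0.44  1.01] T [0.169 0.087 0.046] gap 0.097
```

Pinched: the opening is about 8–9 mm. Next, turn clockwise by about 0.56 rad, with most of it in this call.

Request:
{"name": "servo_tool", "arguments": {
  "motion": [
    {"ax": 0, "ay": 0.8, "az": 0, "dx": 0, "dy": 0, "dz": 0, "gripper": 4},
    {"ax": 0, "ay": 0.8, "az": 0, "dx": 0, "dy": 0, "dz": 0, "gripper": 4},
    {"ax": 0, "ay": 0.8, "az": 0, "dx": 0, "dy": 0, "dz": 0, "gripper": 4},
    {"ax": 0, "ay": 0.8, "az": 0, "dx": 0, "dy": 0, "dz": 0, "gripper": 4},
    {"ax": 0, "ay": 0.8, "az": 0, "dx": 0, "dy": 0, "dz": 0, "gripper": 4},
    {"ax": 0, "ay": 0.8, "az": 0, "dx": 0, "dy": 0, "dz": 0, "gripper": 4},
    {"ax": 0, "ay": 0.8, "az": 0, "dx": 0, "dy": 0, "dz": 0, "gripper": 4},
    {"ax": 0, "ay": 0, "az": 0, "dx": 0, "dy": 0, "dz": 0, "gripper": 4}
  ]
}}

```text
time_s: 7.12
ee_pos: [0.4642, -0.2316, 0.0586]
orientation: [-1.296, 1.057, -1.068]
wrist_force: [-1.3, 0.6, 0.2]
finger_gap: 0.092
```

```bash
python3 -c "
from m import *
todo([.4645,-.2315,.058],np.radians(-84))"
```

```text
t 7.1167 pos [ 0.4642 -0.2316  0.0586] shift units [-0.     0.014  0.007] ay units 1.162 yaw -78.67 tilt [-0.0049  1.     -0.0046] q6 0.684 F [-1.33  0.55  0.22] T [ 0.063  0.153 -0.035] gap 0.092
```

Request:
{"name": "servo_tool", "arguments": {
  "motion": [
    {"ax": 0, "ay": 0.25, "az": 0, "dx": 0, "dy": 0, "dz": 0, "gripper": 4},
    {"ax": 0, "ay": 0.25, "az": 0, "dx": 0, "dy": 0, "dz": 0, "gripper": 4},
    {"ax": 0, "ay": 0.25, "az": 0, "dx": 0, "dy": 0, "dz": 0, "gripper": 4},
    {"ax": 0, "ay": 0.25, "az": 0, "dx": 0, "dy": 0, "dz": 0, "gripper": 4},
    {"ax": 0, "ay": 0.25, "az": 0, "dx": 0, "dy": 0, "dz": 0, "gripper": 4},
    {"ax": 0, "ay": 0.25, "az": 0, "dx": 0, "dy": 0, "dz": 0, "gripper": 4},
    {"ax": 0, "ay": 0.25, "az": 0, "dx": 0, "dy": 0, "dz": 0, "gripper": 4},
    {"ax": 0, "ay": 0.25, "az": 0, "dx": 0, "dy": 0, "dz": 0, "gripper": 4}
  ]
}}

```text
time_s: 7.78
ee_pos: [0.4642, -0.2317, 0.0586]
orientation: [-1.225, 1.179, -1.191]
wrist_force: [-0.5, 0.4, 0.1]
finger_gap: 0.096
```

```bash
python3 -c "
from m import *
todo([.4645,-.2315,.058],np.radians(-84))"
```

```text
t 7.7833 pos [ 0.4642 -0.2317  0.0586] shift units [-0.004  0.016  0.009] ay units -0.898 yaw -88.12 tilt [-0.0051  1.     -0.0046] q6 0.85 F [-0.45  0.38  0.13] T [0.106 0.102 1.027] gap 0.096
```

Torque about z jumped to about 1.0 N m, so the screw is bottomed. First I'll unwind the grip, then check the torque.

Request:
{"name": "servo_tool", "arguments": {
  "motion": [
    {"ax": 0, "ay": -0.4, "az": 0, "dx": 0, "dy": 0, "dz": 0, "gripper": 4},
    {"ax": 0, "ay": -0.3, "az": 0, "dx": 0, "dy": 0, "dz": 0, "gripper": 4},
    {"ax": 0, "ay": 0, "az": 0, "dx": 0, "dy": 0, "dz": 0, "gripper": 4},
    {"ax": 0, "ay": 0, "az": 0, "dx": 0, "dy": 0, "dz": 0, "gripper": 4},
    {"ax": 0, "ay": 0, "az": 0, "dx": 0, "dy": 0, "dz": 0, "gripper": 4},
    {"ax": 0, "ay": 0, "az": 0, "dx": 0, "dy": 0, "dz": 0, "gripper": 4},
    {"ax": 0, "ay": 0, "az": 0, "dx": 0, "dy": 0, "dz": 0, "gripper": 4},
    {"ax": 0, "ay": 0, "az": 0, "dx": 0, "dy": 0, "dz": 0, "gripper": 4}
  ]
}}

```text
time_s: 8.45
ee_pos: [0.4642, -0.2317, 0.0586]
orientation: [-1.249, 1.14, -1.152]
wrist_force: [-0.9, 1.0, -0.5]
finger_gap: 0.098
```

```bash
python3 -c "
from m import *
todo([.4645,-.2315,.058],np.radians(-84))"
```

```text
t 8.45 pos [ 0.4642 -0.2317  0.0586] shift units [-0.003  0.015  0.008] ay units -0.24 yaw -85.1 tilt [-0.0055  1.     -0.0043] q6 0.797 F [-0.9   1.04 -0.47] T [0.141 0.142 0.425] gap 0.098
```

Request:
{"name": "servo_tool", "arguments": {
  "motion": [
    {"ax": 0, "ay": -0.5, "az": 0, "dx": 0, "dy": 0, "dz": 0, "gripper": 4},
    {"ax": 0, "ay": -1, "az": 0, "dx": 0, "dy": 0, "dz": 0, "gripper": 4},
    {"ax": 0, "ay": -1, "az": 0, "dx": 0, "dy": 0, "dz": 0, "gripper": 4},
    {"ax": 0, "ay": -1, "az": 0, "dx": 0, "dy": 0, "dz": 0, "gripper": 4},
    {"ax": 0, "ay": -1, "az": 0, "dx": 0, "dy": 0, "dz": 0, "gripper": 4},
    {"ax": 0, "ay": -1, "az": 0, "dx": 0, "dy": 0, "dz": 0, "gripper": 4},
    {"ax": 0, "ay": -1, "az": 0, "dx": 0, "dy": 0, "dz": 0, "gripper": 4},
    {"ax": 0, "ay": -1, "az": 0, "dx": 0, "dy": 0, "dz": 0, "gripper": 4}
  ]
}}

```text
time_s: 9.12
ee_pos: [0.464, -0.2311, 0.0586]
orientation: [-1.461, 0.674, -0.683]
wrist_force: [-0.6, 1.5, -0.3]
finger_gap: 0.092
```

```bash
python3 -c "
from m import *
todo([.4645,-.2315,.058],np.radians(-38.3))"
```

```text
t 9.1167 pos [ 0.464  -0.2311  0.0586] shift units [0.016 0.014 0.003] ay units -2.513 yaw -49.82 tilt [-0.0048  1.     -0.0029] q6 0.179 F [-0.63  1.53 -0.3 ] T [ 0.172  0.113 -0.139] gap 0.092
```

Request:
{"name": "servo_tool", "arguments": {
  "motion": [
    {"ax": 0, "ay": -0.7, "az": 0, "dx": 0, "dy": 0, "dz": 0, "gripper": 4},
    {"ax": 0, "ay": -0.6, "az": 0, "dx": 0, "dy": 0, "dz": 0, "gripper": 4},
    {"ax": 0, "ay": -0.3, "az": 0, "dx": 0, "dy": 0, "dz": 0, "gripper": 4},
    {"ax": 0, "ay": 0, "az": 0, "dx": 0, "dy": 0, "dz": 0, "gripper": 4},
    {"ax": 0, "ay": 0, "az": 0, "dx": 0, "dy": 0, "dz": 0, "gripper": 4},
    {"ax": 0, "ay": 0, "az": 0, "dx": 0, "dy": 0, "dz": 0, "gripper": 4},
    {"ax": 0, "ay": 0, "az": 0, "dx": 0, "dy": 0, "dz": 0, "gripper": 4},
    {"ax": 0, "ay": 0, "az": 0, "dx": 0, "dy": 0, "dz": 0, "gripper": 4}
  ]
}}

```text
time_s: 9.78
ee_pos: [0.4639, -0.231, 0.0586]
orientation: [-1.491, 0.574, -0.583]
wrist_force: [-1.1, -0.7, -0.6]
finger_gap: 0.091
```

```bash
python3 -c "
from m import *
todo([.4645,-.2315,.058],np.radians(-38.3))"
```

```text
t 9.7833 pos [ 0.4639 -0.231   0.0586] shift units [0.02  0.015 0.   ] ay units -0.885 yaw -42.36 tilt [-0.0047  1.     -0.0037] q6 0.047 F [-1.13 -0.65 -0.63] T [0.057 0.13  0.045] gap 0.091
```

Request:
{"name": "servo_tool", "arguments": {
  "motion": [
    {"ax": 0, "ay": -0.3, "az": 0, "dx": 0, "dy": 0, "dz": 0, "gripper": 4},
    {"ax": 0, "ay": -0.3, "az": 0, "dx": 0, "dy": 0, "dz": 0, "gripper": 4},
    {"ax": 0, "ay": -0.25, "az": 0, "dx": 0, "dy": 0, "dz": 0, "gripper": 4},
    {"ax": 0, "ay": 0, "az": 0, "dx": 0, "dy": 0, "dz": 0, "gripper": 4},
    {"ax": 0, "ay": 0, "az": 0, "dx": 0, "dy": 0, "dz": 0, "gripper": 4},
    {"ax": 0, "ay": 0, "az": 0, "dx": 0, "dy": 0, "dz": 0, "gripper": 4},
    {"ax": 0, "ay": 0, "az": 0, "dx": 0, "dy": 0, "dz": 0, "gripper": 4},
    {"ax": 0, "ay": 0, "az": 0, "dx": 0, "dy": 0, "dz": 0, "gripper": 4}
  ]
}}

```text
time_s: 10.45
ee_pos: [0.4639, -0.2309, 0.0586]
orientation: [-1.506, 0.516, -0.525]
wrist_force: [-1.2, 1.2, -0.3]
finger_gap: 0.092
```

```bash
python3 -c "
from m import *
todo([.4645,-.2315,.058],np.radians(-38.3))"
```

```text
t 10.45 pos [ 0.4639 -0.2309  0.0586] shift units [ 0.021  0.015 -0.001] ay units 0.041 yaw -38.11 tilt [-0.0047  1.     -0.0036] q6 -0.028 F [-1.17  1.17 -0.27] T [ 0.069  0.11  -0.035] gap 0.092
```

Release and rise.

Request:
{"name": "servo_tool", "arguments": {
  "motion": [
    {"ax": 0, "ay": 0, "az": 0, "dx": 0, "dy": 0, "dz": 0, "gripper": 20},
    {"ax": 0, "ay": 0, "az": 0, "dx": 0, "dy": 0, "dz": 0, "gripper": 30},
    {"ax": 0, "ay": 0, "az": 0, "dx": 0, "dy": 0, "dz": 0, "gripper": 40},
    {"ax": 0, "ay": 0, "az": 0, "dx": 0, "dy": 0, "dz": 0, "gripper": 40},
    {"ax": 0, "ay": 0, "az": 0, "dx": 0, "dy": 0, "dz": 0, "gripper": 40},
    {"ax": 0, "ay": 0, "az": 0, "dx": 0, "dy": -0.2, "dz": 0, "gripper": 40},
    {"ax": 0, "ay": 0, "az": 0, "dx": 0, "dy": -0.4, "dz": 0, "gripper": 40},
    {"ax": 0, "ay": 0, "az": 0, "dx": 0, "dy": -0.5, "dz": 0, "gripper": 40}
  ]
}}

```text
time_s: 11.12
ee_pos: [0.4626, -0.2303, 0.1019]
orientation: [-1.504, 0.52, -0.522]
wrist_force: [0.7, -1.1, -0.6]
finger_gap: 0.468
```

Request:
{"name": "servo_tool", "arguments": {
  "motion": [
    {"ax": 0, "ay": 0, "az": 0, "dx": 0, "dy": -0.5, "dz": 0, "gripper": 40},
    {"ax": 0, "ay": 0, "az": 0, "dx": 0, "dy": -0.5, "dz": 0, "gripper": 40},
    {"ax": 0, "ay": 0, "az": 0, "dx": 0, "dy": -0.3, "dz": 0, "gripper": 40},
    {"ax": 0, "ay": 0, "az": 0, "dx": 0, "dy": 0, "dz": 0, "gripper": 40},
    {"ax": 0, "ay": 0, "az": 0, "dx": 0, "dy": 0, "dz": 0, "gripper": 40},
    {"ax": 0, "ay": 0, "az": 0, "dx": 0, "dy": 0, "dz": 0, "gripper": 40},
    {"ax": 0, "ay": 0, "az": 0, "dx": 0, "dy": 0, "dz": 0, "gripper": 40},
    {"ax": 0, "ay": 0, "az": 0, "dx": 0, "dy": 0, "dz": 0, "gripper": 40}
  ]
}}

```text
time_s: 11.78
ee_pos: [0.463, -0.2308, 0.1611]
orientation: [-1.506, 0.515, -0.526]
wrist_force: [0.3, -0.2, -0.6]
finger_gap: 0.467
```

```bash
python3 -c "
from m import *
todo([.4645,-.2315,.15],np.radians(-38.3))
g=grab('wrist');u,v=proj(g,[[.4645,-.2315,.079]])[0].astype(int);print(u-60,v-60)
cv2.imwrite('pics/w3full.png',g['frame']);c=g['frame'][max(v-60,0):v+40,u-60:u+60];print(c.shape)
cv2.imwrite('pics/w3.png',cv2.resize(c,None,fx=6,fy=6,interpolation=cv2.INTER_CUBIC))"
```

```text
t 11.7833 pos [ 0.463  -0.2308  0.1611] shift units [0.039 0.279 0.008] ay units 0.038 yaw -38.13 tilt [-0.0059  1.     -0.0035] q6 -0.027 F [ 0.33 -0.19 -0.56] T [-0.024 -0.021  0.021] gap 0.467
190 141
(100, 120, 3)
```

View pics/w3.png

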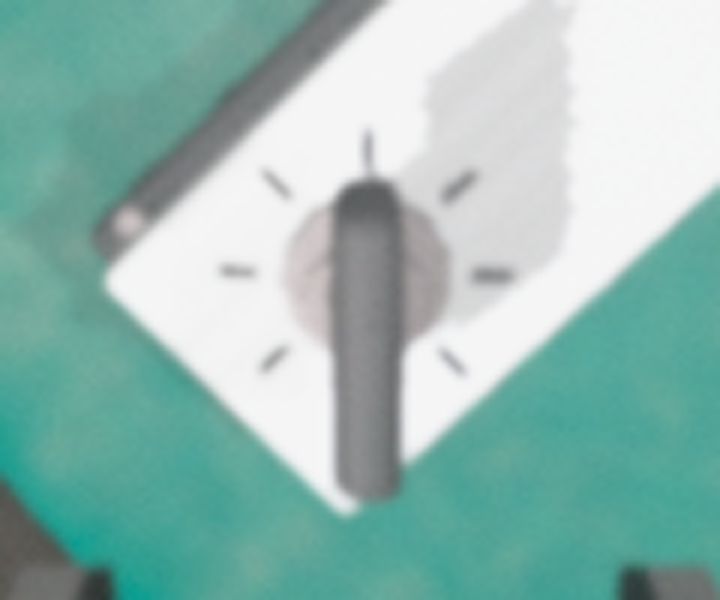

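```bash
python3 - <<'E'
from m import *
g=grab("wrist");f=lambda p,z:toplane(g,np.array(p)/6-.42+[190,141],z)
A=lambda P:np.degrees(np.arctan2(*(P[0]-P[1])[1::-1]))
for p in ([[460,186],[273,359]],[[238,271],[494,275]],[[277,184],[453,361]]):
    Q=f(p,.034);print(Q.mean(0),A(Q))
c=f([[365.5,272.5]],.034)[0];q=f([[368,148]],.034)[0];print("radial",np.degrees(np.arctan2(q[1]-c[1],q[0]-c[0])))
B=f([[368,215],[368.5,498]],.079);print("blade",B.mean(0),A(B))
E=f([[106,284],[385,8]],.034);print(A(E[::-1]))
im=g["frame"];hsv=cv2.cvtColor(im,cv2.COLOR_BGR2HSV)
# blade centre line by row
for r in range(178,222,4):
    row=im[r,190:310].max(1).astype(float);w=np.clip(150-row,0,None);w[:48]=0;w[75:]=0;print(r,round((w*np.arange(120)).sum()/w.sum()+190,2),end=" ")
m=((hsv[...,1]<40)&(hsv[...,2]>200)).astype(np.uint8);m[235:]=0
n,l,st,ce=cv2.connectedComponentsWithStats(m);k=1+np.argmax(st[1:,4]);pts=np.argwhere(l==k)[:,::-1].astype(float)
print(cv2.minAreaRect(toplane(g,pts,.034)[:,:2].astype(np.float32)))
t=grab("top");cv2.imwrite("pics/end.png",cv2.resize(t["frame"][140:245,180:390],None,fx=3.5,fy=3.5,interpolation=cv2.INTER_CUBIC))
E
```

```text
[ 0.46419732 -0.23180012  0.034     ] 5.5382904971806965
[ 0.4643361  -0.23179898  0.034     ] 140.85656909101527
[ 0.46428331 -0.23188562  0.034     ] 95.70398994458739
radial 50.736980706289536
blade [ 0.46487447 -0.23119667  0.079     ] 51.9691504742493
6.46097864664134
178 251.51 182 252.61 186 252.8 190 252.82 194 252.75 198 252.21 202 252.31 206 252.01 210 252.09 214 251.94 218 252.74 ((0.5057300329208374, -0.22754135727882385), (0.14110329747200012, 0.0522473081946373), 5.613781452178955)
```

View pics/w3full.png

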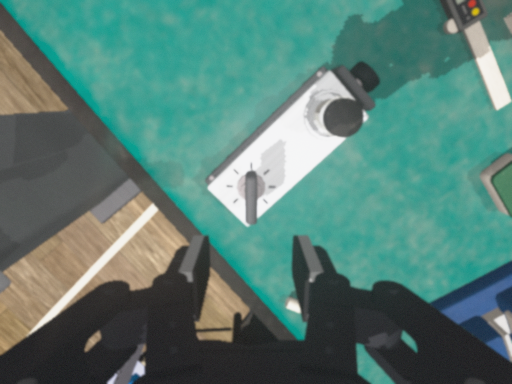

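The blade lies on the 45° index line: 52.0° against a slide direction of about 5.7°, so it is backed off about 46° (0.80–0.81 rad). The vial is upright in its ring, and the gripper is clear at z = 0.16.

```bash
python3 -c "
from h import *
print(ticket.close_job(),state()['time_s'])"
```

```text
the job is handed in; nothing more can be done
the job is handed in; nothing more can be done
```

The job is done and handed in at about 12 s of the 35 s allowed. On the slide with the vial, I turned the thumbscrew clockwise until it bottomed, backed it off an eighth of a turn, then let go and lifted clear.

- **Bottoming:** The torque about the screw rose to about 1.0 N m. The grip twisted about 4° past the stop, so I placed the stop at about −83° tool yaw from where the torque fell back to zero. The camera's slide direction put it at −84°.
- **Back-off:** The close-up shows the blade at 52.0°, with the slide's length at 5.5–6.0°. That makes the back-off about 46°, or roughly 0.80–0.81 rad against 0.785. The tool's own yaw agrees, at 45–46° from the stop, so any excess is about 1°, within what I can measure.
- **Vial and clearance:** In the last wrist picture the vial stands in its ring. The gripper is open, with its fingertips about 8 cm above the blade.
- **Empty slide:** I never lowered the tool near it. I saved a final overhead picture but did not look at it, so its screw was not checked at the end.

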